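# Snap the retaining clip onto the drum grater's axle

### The arm

A 6-joint arm with a two-finger parallel gripper is mounted at the origin on a cart in front of the work surface, level with it; the furniture and walls round the work are solid. World frame = base frame: x ahead of the robot, y to its left, z up, the work surface at z = 0. Lengths are in m, angles in rad, forces in N, time in s.
With the tool pointing down it reaches from about 0.2 to 0.875 m from the base axis. Payload 3.4 kg.
Tool frame: the origin (TCP) lies at the very end of the fingers, on their centre line; the grasp point (between the pads) lies 19 mm behind it; z points along the fingers, y is the line along which they close (so a half turn about z gives the same grasp; the last joint's range is limited). The gripper opens to 94 mm and grips with 3 to 60 N. Pads are 16 mm wide; open, the fingers measure 119 mm over their backs; the gripper's body (75 mm by 177 mm) begins 78 mm behind the grasp point.
Start: joints at [-1.23, 0.276, 1.505, -0, 1.361, -0.121], TCP at [0.256, -0.515, 0.205] pointing down, gripper open.
Joint ranges: [-2.89, 2.89], [-0.75, 2.08], [0.22, 2.7], [-1.18, 4.32], [0.11, 2.71], [-2.7, 2.7]. Speed limits (rad/s): [2.57, 2.57, 3.14, 3.14, 3.14, 3.14].

### API

Orientations are given as [roll, pitch, yaw] about the fixed x, y, z axes, in that order (R = Rz(yaw) Ry(pitch) Rx(roll)).
In Python, from workcell import r, eyes gives the robot as it stands.
- The arm moves only by the tool arm_command, never from a script. Its argument "commands" is a list of rows, each an object with "dp": the shift along the tool's x, y, z each as a share of 250 mm, from -1 to 1, a list of three; "angular": the turn, a rotation vector about the tool's x, y, z each as a share of 180 degrees, from -1 to 1, a list of three. In form: [{"dp": [tx, ty, tz], "angular": [wx, wy, wz]}, ...]. A call has exactly 8 rows; each row is the pose to reach, as a shift and turn from the pose commanded when the call began, along the tool's axes at that moment, turning the shorter way round; what a row does not reach only later rows make up. A row lasts 1/10 s, in which the tool goes at most 50 mm and 8.59 degrees, less where a joint would pass 70% of its speed; a pose out of reach is approached as far as the arm can. A call with a number of a shift or a turn outside -1 to 1 is refused whole. A call with a gripper value outside its range is refused whole. "hand" is the closure, from 0 (fully open) to 1 (shut), set as the call begins (left out, the last holds). The fingers move at their own pace and stop on an object; "squeeze" is the grip in N (left out, the last holds). Time passes only in rows, so rows that repeat a pose let the fingers close, or fill a call up. It gives the time, the measured TCP pose, the force, the opening and the grip force at its end, in the units of the state.
- r.read_state(): the state, without advancing time (a new reading comes with each control period).
- eyes.read_camera(name): name is "scene" or "side" or "wrist"; returns (picture, depth): 480x640x3 uint8, red, green, blue; 480x640 float32, m along the optical axis (not along the pixel's ray), 0 where there is no reading.
- eyes.camera_model(name): a dict with "K" (3x3 intrinsics, pixels), "distortion" ([k1, k2, p1, p2, k3] as OpenCV has them; the pictures are not rectified), "extrinsics" (4x4, takes a point from camera to world coordinates); the wrist camera has in their place "hand_eye" (4x4, takes a point from camera to tool coordinates, whose origin is the TCP and whose axes are the flange's). Camera axes: x right, y down, z forward; pixel columns grow to the right and rows downward; lengths in m; the calibration is good to about 2 mm. A picture is of the moment at which its call begins: read the wrist's pose just before it. camera_model takes no time and is no camera call.
- r.job_done(): hands the job in; it is judged then, once.
The state is a dict: "time": time; "joints": joint angles; "joint_velocities": joint speeds; "joint_efforts": joint torques, N m; "tcp_pos": TCP position; "tool_rot": TCP orientation; "contact_force": force on the tool from outside, world axes, zero at the start; "wrist_torque": the same for the moment, N m; "gripper_width": finger opening in m; "finger_force": force on a finger pad.
Only numpy, scipy, OpenCV 4.12 (cv2) and the standard library are available. Lean on these libraries where they do the work, as an engineer would, in place of code of your own. Each camera call takes 0.05 s, during which the arm holds its last target. There are 200 camera calls.

### The job

Take the steel retaining clip out of its wooden block and press it down over the free end of the drum grater's axle, so that it snaps fully home into the groove there and stays on by itself. The groove stands a little nearer to or farther from the cheek each time, so feel for it with light pressure; press gently, never with more than about 25 N on the grater, and leave the things round about where they are.

Things in the scene. Friction and masses are not known exactly. Their poses are not given: they have to be found in the camera images.
- clip: Open spring clip of bare steel: a tab with two springy legs below, 5 mm thick, 32 mm over the legs, about 75 g. Origin: centre of its eye (the axle's centre once it is on); z up to the tab, y through the eye (along the axle when on), x across the legs; both ways round are the same. Starts mouth down in the block, its y along the block's y.
- clip_tab (a point): Middle of the clip's grip, 42 mm above the clip's origin on its z, axes as the clip's. The tab is 10 mm thick (y), 24 mm wide (x) and reaches from 15 to 52 mm above the clip's origin.
- clip_mouth (a point): Middle of the clip's mouth, between the round lips that end its legs: 5 mm below the clip's origin. Lips: radius 3 mm, centres 8 mm either side, mouth 10 mm wide, lowest point 8 mm below the clip's origin. In the roof of the eye, 6.5 mm above the origin, sits a small leaf spring that gives 1.5 mm under 12 N.
- clip_block: Fixed wooden block, 50 x 44 mm foot, 34 mm high, with a slot 7 mm wide along its x; the clip stands in the slot astride a tongue, its origin 21 mm above the worktop over the middle of the block, and is drawn straight up (30 mm frees it). Origin: centre of the underside; y points across the slot.
- stand: Frame of the drum grater, fixed: wooden foot 70 x 136 x 16 mm, two steel cheeks with tops 86 mm high, between them a drum of 48 mm diameter on a steel axle. Origin: on the worktop, straight below axle_exit. The grater stretches from there to the frame's +y, its crank at that end; the axle's free end with the groove sticks out to -y.
- axle_exit (a point): Point on the axle's centre line where it leaves the cheek's outer face on the groove's side, 72 mm above the frame's origin, axes as the frame's (axle along y, free end to -y). Axle 22 mm in diameter with one groove, 7 mm wide, 14 mm in diameter at its bottom; beyond it 10 mm of full diameter and a 3 mm chamfer.
- groove_near (a point): Fixed mark on the axle's centre line, 10 mm outside axle_exit: where the middle of the groove is at the nearest. The axle has stiff end float (slides under some 12 N), so the groove is anywhere from here to groove_far. On the full diameter the lips stop the clip with its origin about 16 mm above the centre line; it cannot be pushed on there.
- groove_far (a point): Fixed mark on the axle's centre line, 30 mm outside axle_exit: where the middle of the groove is at the farthest. Over the groove the clip sinks freely to about 11 mm above the centre line, then needs some 6 to 10 N to spread its legs and snaps home, its origin on the centre line, the eye's roof on the groove's bottom; press at about 10 mm/s.
- fish_tin: Bystander: round food tin, 86 mm diameter, 40 mm high, on the cold hob. Origin under its centre.
- spice_jar: Bystander: small glass jar with a screw cap, 42 mm diameter, 96 mm high. Origin under its centre.
- tea_light: Bystander: tea light, 38 mm diameter, 15 mm high. Origin under its centre.
Things that resemble listed ones, but are neither listed nor needed, are in the scene too. Leave any blue, green or yellow look-alike of the clip alone.

How it is judged:
By the outcome, as a careful person would: the job done as asked, in the order asked, and still so for the second after the job is handed in, with the robot touching nothing.
It also fails if it takes over 61 s, if anything falls off the work surface, if the arm or the gripper's body presses on something with over 40 N, if the wrist force passes 120 N, or if a joint passes its speed limit or range.

## Working session

There is one attempt and no reset: what is moved stays moved. The work goes in short steps, Python scripts to look and compute and a tool call to move; the robot and the scene stay as the last step left them, time stands still between calls to the robot, and variables do not carry over. Pictures are saved under pics/ and viewed, at most 10 in all, crops included, and the job is handed in when it is done.

Besides the shell and the picture viewer there is one more tool, called after ">>>" as a command line: name --argument value ..., lists and objects as JSON in quotes. arm_command: Moves the arm, as the interface text tells. Shift numbers are shares of 250 mm and turn numbers shares of 180 degrees, none past 1 either way. Its arguments: {"type":"object","properties":{"commands":{"type":"array"},"hand":{"type":"number"},"squeeze":{"type":"number"}},"required":["commands"]}

```bash
ls; mkdir -p pics; python3 - <<'E'
from workcell import r, eyes
import cv2, numpy as np
s=r.read_state(); print(s)
for n in("scene","side"):
    p,d=eyes.read_camera(n); cv2.imwrite(f"pics/{n}0.png",p[...,::-1]); np.savez(f"{n}0.npz",p=p,d=d)
    m=eyes.camera_model(n); print(n,m)
print(eyes.camera_model("wrist"))
E
```

```text
pics
{'time': 0.0, 'joints': array([-1.22999791e+00,  2.76609624e-01,  1.50610143e+00,  8.08548264e-06,
        1.36070693e+00, -1.20994698e-01]), 'joint_velocities': array([-6.38706594e-04,  1.55060123e-04,  1.02884017e-03,  2.94575985e-03,
        7.60072715e-04,  6.25051438e-06]), 'joint_efforts': array([ 1.90355684e-03, -4.04570389e+01, -2.37225902e+01,  7.04180938e-02,
        3.43189202e-02, -1.29530526e-04]), 'tcp_pos': array([ 0.25600569, -0.51423943,  0.20460905]), 'tool_rot': array([-3.13978161e+00, -2.28164449e-04,  4.61791212e-01]), 'contact_force': array([-0.26233095, -0.29584585, -0.13676959]), 'wrist_torque': array([-0.02743637,  0.03753681,  0.04361147]), 'finger_force': 0.0, 'gripper_width': 0.09417873163727504}
scene {'K': array([[478.46850285,   0.        , 313.43758632],
       [  0.        , 478.46850285, 241.26408728],
       [  0.        ,   0.        ,   1.        ]]), 'distortion': array([-0.06630421,  0.        ,  0.        ,  0.        ,  0.        ]), 'extrinsics': array([[ 8.53863542e-01, -2.73713309e-01,  4.42716700e-01,
         2.12024109e-01],
       
[... 656 characters left out ...]
323, -0.86999141, -0.49249969,  0.50238425],
       [ 0.        ,  0.        ,  0.        ,  1.        ]])}
{'K': array([[339.69525664,   0.        , 319.8754166 ],
       [  0.        , 339.69525664, 237.16558969],
       [  0.        ,   0.        ,   1.        ]]), 'distortion': array([0.0197973, 0.       , 0.       , 0.       , 0.       ]), 'hand_eye': array([[-7.98197632e-04, -9.63760750e-01, -2.66766900e-01,
         7.86389165e-02],
       [ 9.99999581e-01, -6.49997599e-04, -6.43839713e-04,
        -2.01266092e-04],
       [ 4.47109601e-04, -2.66767302e-01,  9.63760866e-01,
        -1.79619348e-01],
       [ 0.00000000e+00,  0.00000000e+00,  0.00000000e+00,
         1.00000000e+00]])}
```

View pics/scene0.png

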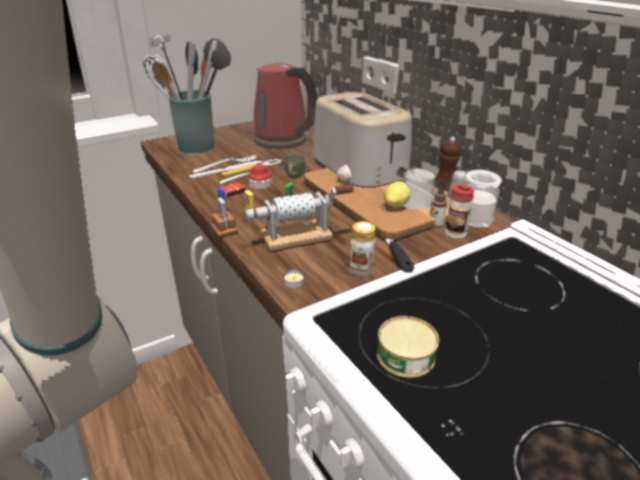

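View pics/side0.png

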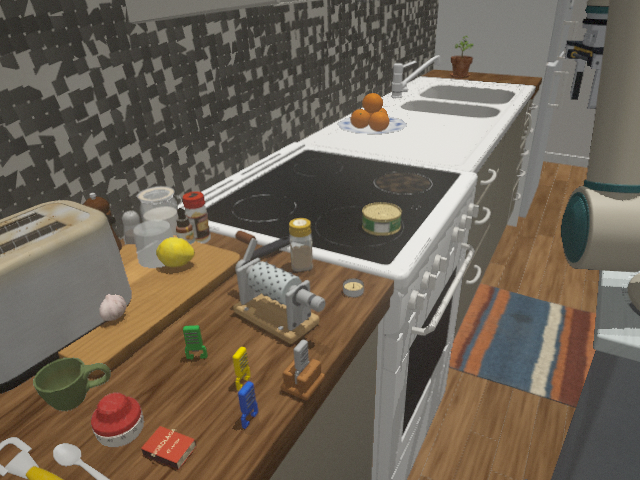

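The scene view shows the grater at about (290,215), the block with the clip at (224,218) and the tea light at (293,280). The side view shows the block at (303,378) with the steel clip above it at (301,355), the axle's free end at (318,302), and coloured look-alikes at (195,342), (242,368) and (248,403).

```bash
cat > h.py <<'E'
import numpy as np, cv2
from scipy.spatial.transform import Rotation as R
from workcell import r, eyes
def ray(n,uv,T=None):
    m=eyes.camera_model(n); E=m["extrinsics"] if T is None else T
    u=cv2.undistortPoints(np.float64(uv).reshape(-1,1,2),m["K"],m["distortion"])[:,0]
    d=np.c_[u,np.ones(len(u))]@E[:3,:3].T
    return E[:3,3],d            # d has unit optical depth
def plane(n,uv,z,T=None):
    o,d=ray(n,uv,T); return o+d*((z-o[2])/d[:,2])[:,None]
def cloud(n,d,T=None):
    v,u=np.mgrid[:480,:640]; o,k=ray(n,np.c_[u.ravel(),v.ravel()],T)
    P=o+k*d.reshape(-1,1); P[d.ravel()==0]=np.nan; return P.reshape(480,640,3)
def wristT(s):
    T=np.eye(4);T[:3,:3]=R.from_euler("xyz",s["tool_rot"]).as_matrix();T[:3,3]=s["tcp_pos"]
    return T@eyes.camera_model("wrist")["hand_eye"]
E
python3 - <<'E'
from h import *
z=np.load("side0.npz");P=cloud("side",z["d"])
np.set_printoptions(precision=3,suppress=True)
for n,u,v in[("clip",301,352),("block",303,378),("axle end",318,302),("axle",305,297),("tea",353,287),("drum",265,285),("jar",300,225),("foot",290,333),("blue",248,400),("yellow",242,365),("green",195,340)]: print(n,P[v,u])
c=z["p"][235:415,215:375,::-1]; cv2.imwrite("pics/c1.png",cv2.resize(c,None,fx=3.3,fy=3.3,interpolation=cv2.INTER_CUBIC))
E
```

```text
clip [0.505 0.463 0.067]
block [0.497 0.474 0.034]
axle end [0.53  0.372 0.08 ]
axle [0.553 0.37  0.081]
tea [0.546 0.216 0.006]
drum [0.621 0.374 0.084]
jar [0.666 0.194 0.094]
foot [0.572 0.387 0.017]
blue [0.535 0.544 0.041]
yellow [0.581 0.495 0.038]
green [0.678 0.482 0.034]
```

View pics/c1.png

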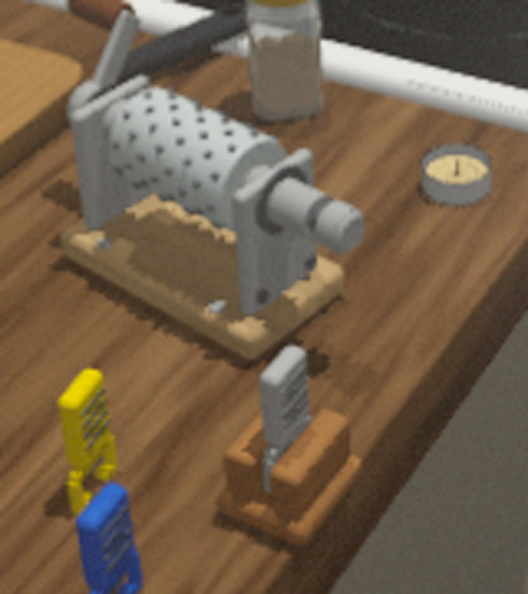

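The crop shows the axle's free end with its groove at crop (320,213), pointing toward the robot. The clip stands in the brown block with its tab at (285,395). I'll set out for a close look from above.

```bash
cat >> h.py <<'E'
np.set_printoptions(precision=4,suppress=True)
def go(pos,yaw):
    "shift and turn, in the move's units, from the pose now to (pos, yaw) pointing down"
    s=r.read_state(); A=R.from_euler("xyz",s["tool_rot"]); B=R.from_euler("xyz",[np.pi,0,yaw])
    print("dp",A.inv().apply(np.array(pos)-s["tcp_pos"])/.25,"ang",(A.inv()*B).as_rotvec()/np.pi,"t",s["time"],"F",s["contact_force"])
E
python3 -c "
from h import *
go([.5,.40,.23],1.4)"
```

```text
dp [ 2.5031 -2.8397 -0.0961] ang [-0.0004 -0.0003 -0.2987] t 0.1 F [-0.1019  0.2164  0.006 ]
```

>>> arm_command --commands '[{"dp": [0.06, -0.07, -0.01], "angular": [0, 0, 0]}, {"dp": [0.15, -0.17, -0.02], "angular": [0, 0, 0]}, {"dp": [0.25, -0.28, -0.03], "angular": [0, 0, 0]}, {"dp": [0.36, -0.41, -0.04], "angular": [0, 0, 0]}, {"dp": [0.47, -0.53, -0.06], "angular": [0, 0, 0]}, {"dp": [0.58, -0.66, -0.08], "angular": [0, 0, 0]}, {"dp": [0.69, -0.78, -0.1], "angular": [0, 0, 0]}, {"dp": [0.8, -0.91, -0.1], "angular": [0, 0, 0]}]' --hand 0

```text
time: 0.9
tcp_pos: [0.3343, -0.2207, 0.2308]
tool_rot: [3.14, -0.001, 0.461]
contact_force: [0.6, -0.7, 0.0]
gripper_width: 0.094
finger_force: 0.0
```

>>> arm_command --commands '[{"dp": [0.11, -0.12, 0], "angular": [0, 0, 0]}, {"dp": [0.22, -0.25, 0], "angular": [0, 0, 0]}, {"dp": [0.33, -0.37, 0], "angular": [0, 0, 0]}, {"dp": [0.44, -0.5, 0], "angular": [0, 0, 0]}, {"dp": [0.55, -0.62, 0], "angular": [0, 0, 0]}, {"dp": [0.66, -0.75, 0], "angular": [0, 0, 0]}, {"dp": [0.77, -0.87, 0], "angular": [0, 0, 0]}, {"dp": [0.88, -0.99, 0], "angular": [0, 0, 0]}]'

```text
time: 1.7
tcp_pos: [0.4204, 0.0994, 0.2303]
tool_rot: [3.141, 0.0, 0.462]
contact_force: [0.5, -0.4, 0.5]
gripper_width: 0.0939
finger_force: 0.0
```

>>> arm_command --commands '[{"dp": [0.11, -0.12, 0], "angular": [0, 0, -0.03]}, {"dp": [0.22, -0.25, 0], "angular": [0, 0, -0.07]}, {"dp": [0.33, -0.37, 0], "angular": [0, 0, -0.11]}, {"dp": [0.44, -0.5, 0], "angular": [0, 0, -0.15]}, {"dp": [0.55, -0.62, 0], "angular": [0, 0, -0.19]}, {"dp": [0.66, -0.75, 0], "angular": [0, 0, -0.23]}, {"dp": [0.76, -0.86, 0], "angular": [0, 0, -0.27]}, {"dp": [0.82, -0.94, 0], "angular": [0, 0, -0.3]}]'

```text
time: 2.5
tcp_pos: [0.4996, 0.4018, 0.2293]
tool_rot: [-3.141, 0.0, 1.41]
contact_force: [0.0, -0.1, -0.2]
gripper_width: 0.0942
finger_force: 0.0
```

```bash
python3 - <<'E'
from h import *
go([.5,.40,.23],1.4)
s=r.read_state();print(s["tcp_pos"],s["tool_rot"],s["joints"])
p,d=eyes.read_camera("wrist"); cv2.imwrite("pics/w1.png",p[...,::-1]); np.savez("w1.npz",p=p,d=d,T=wristT(s))
E
```

```text
dp [-0.0067  0.0026 -0.0027] ang [-0.0002  0.0001  0.0032] t 2.5 F [ 0.0197 -0.0814 -0.1646]
[0.4996 0.4018 0.2293] [-3.1408  0.0003  1.41  ] [0.5686 0.3661 1.3119 0.0003 1.4643 0.7294]
```

View pics/w1.png

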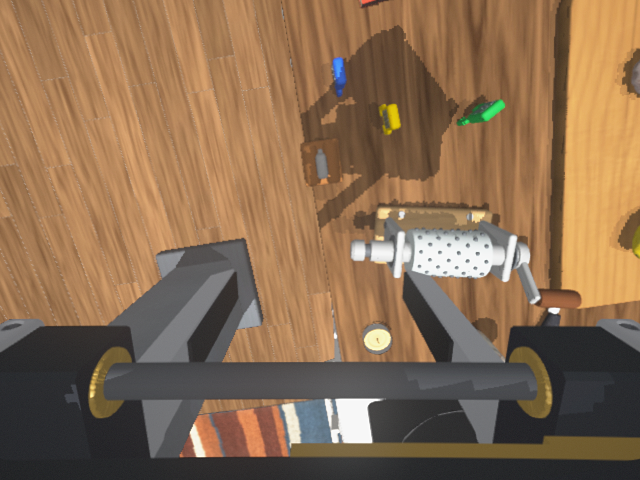

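The wrist view shows the block at (321,162) with the tab upright in it at (322,164). The axle's end is at (352,251), its groove near (370,251) and the cheek at (397,255).

```bash
python3 - <<'E'
from h import *
z=np.load("w1.npz");P=cloud("wrist",z["d"],z["T"]);p=z["p"]
def rect(Q,n):
    (c,wh,a)=cv2.minAreaRect(np.float32(Q*1000)); print(n,len(Q),np.array(c),np.array(wh),a)
sub=P[120:215,290:350].reshape(-1,3); hs=cv2.cvtColor(p,cv2.COLOR_RGB2HSV)
sat=hs[120:215,290:350,1].ravel()
m=(sub[:,2]>.068)&(sub[:,2]<.08);rect(sub[m][:,:2],"tabtop");print(np.nanmax(sub[:,2]))
m=(sub[:,2]>.028)&(sub[:,2]<.038)&(sat>90);rect(sub[m][:,:2],"blocktop")
# axle: silhouette rows per column
for c in range(346,400,2):
    col=P[225:280,c]; k=np.where(col[:,2]>.058)[0]
    if len(k): q=col[k]; t=q[q[:,2]>.06]; print(c,k[0]+225,k[-1]+225,q.min(0)*1000,q.max(0)*1000,col[:,2].max())
c=p[120:290,290:530,::-1]; cv2.imwrite("pics/c2.png",cv2.resize(c,None,fx=3.3,fy=3.3,interpolation=cv2.INTER_CUBIC))
E
```

```text
tabtop 241 [510.2661 457.3681] [23.5719  9.8728] 88.77997589111328
0.07489538533909668
blocktop 995 [510.1646 457.1664] [43.7238 36.932 ] 88.51546478271484
350 243 257 [525.1597 362.3093  66.6493] [527.649  374.2663  76.345 ] nan
352 241 259 [526.8388 360.3375  71.3691] [529.7841 377.5152  81.7974] 0.08179736298447876
354 240 260 [528.6925 359.1564  73.5895] [531.8442 378.9122  83.8449] 0.08384491607204125
356 240 260 [530.7325 358.7417  72.8558] [533.9147 378.3629  84.9945] 0.08499454393544886
358 240 260 [532.7449 358.5332  74.1462] [535.8557 378.4205  83.9615] 0.08396154645938675
360 240 260 [534.7934 358.0884  71.9475] [538.0401 377.4286  83.6039] nan
362 240 260 [536.8003 357.874   72.3644] [540.0409 377.2237  83.79  ] 0.08378997344548378
364 244 256 [539.3535 361.5978  77.8246] [540.9028 374.9577  83.9677] 0.08396769449476077
366 244 256 [541.4905 361.1342  73.1353] [543.4952 372.5401  80.0987] 0.0800987173162836
368 244 257 [543.4923 358.774   73.4915] [545.4938 372.3228  80.6623] 0.08066232985166932
370 240 260 [544.7657 357.1066  71.5444] [548.22   375.7419  80.4377] 0.08043
[... 571 characters left out ...]
95 353.4535  72.8333] [562.1867 372.6719  84.2211] 0.08422110539149141
386 241 261 [560.5403 353.5582  73.4151] [564.1256 372.5268  84.2928] 0.08429276282269854
388 241 267 [562.6708 339.2787  58.9752] [566.4106 371.6723  83.4285] 0.08342847441655038
390 236 271 [564.6104 337.7758  63.087 ] [570.4562 374.0321  84.373 ] 0.08437300368814288
392 227 275 [565.0895 336.904   59.9632] [574.1048 382.5548  85.1521] 0.08515206426707944
394 225 277 [566.2158 336.7436  59.5399] [576.4859 384.2624  89.2693] 0.08926932915956315
396 225 277 [568.0385 336.914   59.2922] [578.6112 384.3678  88.0494] 0.08804941572065089
398 226 277 [570.0987 336.3884  60.3165] [580.3845 384.2781  87.0395] 0.08703948022458502
```

View pics/c2.png

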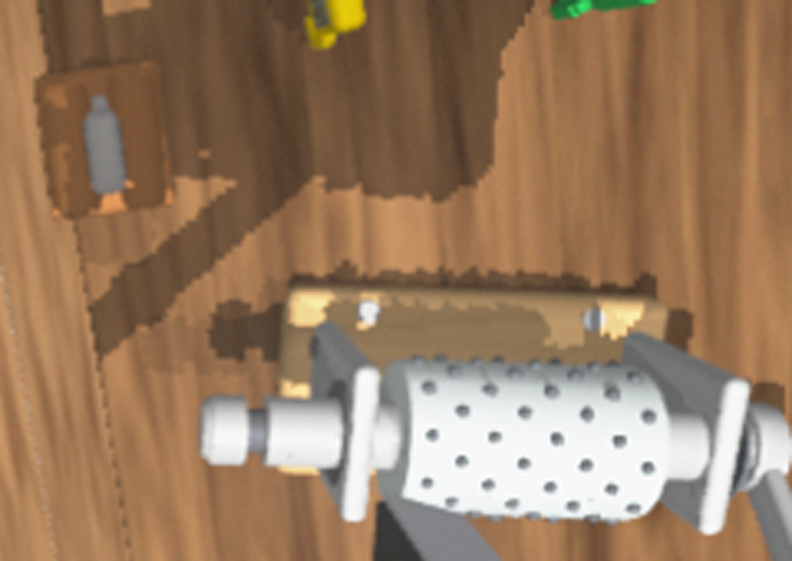

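Tab centre is about (0.510, 0.457), with its wide axis along world y. The groove is near x=0.543 and the axle's y is near 0.365. Next I'll look straight down over the axle and then over the block at the same yaw, so that calibration bias cancels.

```bash
python3 - <<'E'
from h import *
z=np.load("w1.npz");T=z["T"]
A=plane("wrist",[[349,250],[354,250],[384,251],[366,250]],.072,T);print(A)
print("edges z.083",plane("wrist",[[362.7,250],[369.3,250]],.083,T))
print("foot",plane("wrist",[[378,208],[490,211]],.016,T))
go([.541,.366,.18],1.549)
E
```

```text
[[0.5253 0.3686 0.072 ]
 [0.5305 0.3677 0.072 ]
 [0.5611 0.3616 0.072 ]
 [0.5428 0.3657 0.072 ]]
edges z.083 [[0.5385 0.37   0.083 ]
 [0.5451 0.3689 0.083 ]]
foot [[0.568  0.3958 0.016 ]
 [0.6965 0.3712 0.016 ]]
dp [-0.1297  0.1866  0.1947] ang [-0.0003 -0.0011 -0.0431] t 2.55 F [1.7415 2.4304 1.336 ]
```

```bash
python3 -c "
from h import *
go([.542,.366,.17],1.38)"
```

```text
dp [-0.1292  0.1906  0.2347] ang [-0.0004 -0.0011  0.0107] t 2.55 F [1.7415 2.4304 1.336 ]
```

>>> arm_command --commands '[{"dp": [-0.04, 0.05, 0.06], "angular": [0, 0, 0]}, {"dp": [-0.08, 0.1, 0.12], "angular": [0, 0, 0.01]}, {"dp": [-0.11, 0.16, 0.2], "angular": [0, 0, 0.01]}, {"dp": [-0.13, 0.19, 0.23], "angular": [0, 0, 0.01]}, {"dp": [-0.13, 0.19, 0.23], "angular": [0, 0, 0.01]}, {"dp": [-0.13, 0.19, 0.23], "angular": [0, 0, 0.01]}, {"dp": [-0.13, 0.19, 0.23], "angular": [0, 0, 0.01]}, {"dp": [-0.13, 0.19, 0.23], "angular": [0, 0, 0.01]}]'

```text
time: 3.35
tcp_pos: [0.5408, 0.36, 0.1741]
tool_rot: [3.14, -0.001, 1.373]
contact_force: [0.2, -0.5, -0.2]
gripper_width: 0.0941
finger_force: 0.0
```

```bash
python3 - <<'E'
from h import *
s=r.read_state();print(s["tcp_pos"],s["tool_rot"])
p,d=eyes.read_camera("wrist"); np.savez("w2.npz",p=p,d=d,T=wristT(s))
c=p[190:360,200:440,::-1]; cv2.imwrite("pics/c3.png",cv2.resize(c,None,fx=3.3,fy=3.3,interpolation=cv2.INTER_CUBIC))
go([.5103,.4574,.13],1.549)
E
```

```text
[0.5408 0.36   0.1741] [ 3.1403 -0.0012  1.3735]
dp [ 0.358  -0.1961  0.1758] ang [ 0.0004 -0.0003 -0.0559] t 3.4 F [-0.4253  0.0675 -0.8669]
```

View pics/c3.png

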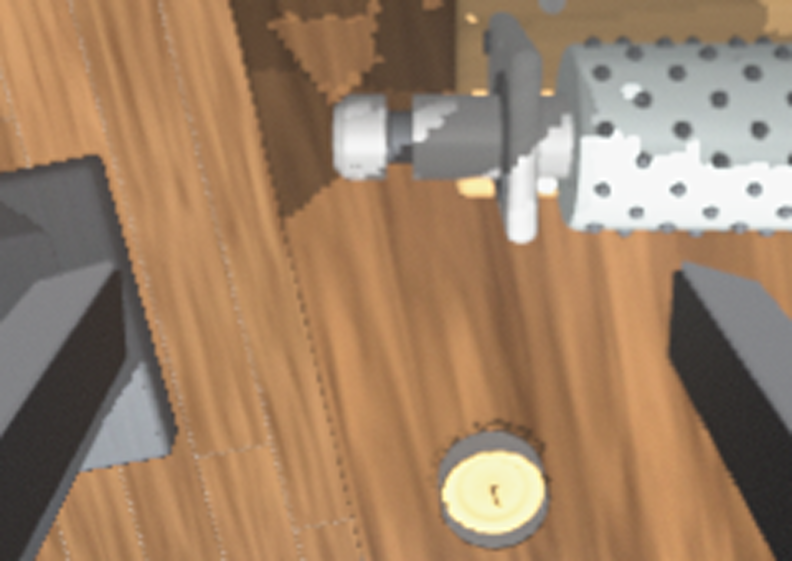

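The crop shows the groove between crop x=388 and 413, the axle rows from 95 to 180 (centre about 137.5), and the free end at x=333. The cheek is clear of it.

```bash
python3 - <<'E'
from h import *
z=np.load("w2.npz");T=z["T"];p=z["p"]
f=lambda x,y:[200+(x+.5)/3.3-.5,190+(y+.5)/3.3-.5]
print("centre",plane("wrist",[f(360,138),f(455,136.5)],.072,T))
G=plane("wrist",[f(388,137.5),f(413,137.5)],.081,T);print("groove edges",G,np.linalg.norm(G[1]-G[0]))
print("groove",plane("wrist",[f(400.5,137.5)],.074,T),"end",plane("wrist",[f(333,138)],.072,T))
print("side edges y",plane("wrist",[f(360,95),f(360,181)],.072,T))
E
```

```text
centre [[0.5332 0.3674 0.072 ]
 [0.5575 0.3629 0.072 ]]
groove edges [[0.5409 0.3684 0.081 ]
 [0.547  0.3671 0.081 ]] 0.006279615138522154
groove [[0.5436 0.366  0.074 ]] end [[0.5264 0.3688 0.072 ]]
side edges y [[0.5356 0.3786 0.072 ]
 [0.5308 0.356  0.072 ]]
```

>>> arm_command --commands '[{"dp": [0.1, -0.05, 0], "angular": [0, 0, -0.02]}, {"dp": [0.2, -0.11, 0], "angular": [0, 0, -0.04]}, {"dp": [0.3, -0.16, 0.04], "angular": [0, 0, -0.06]}, {"dp": [0.36, -0.2, 0.1], "angular": [0, 0, -0.06]}, {"dp": [0.36, -0.2, 0.15], "angular": [0, 0, -0.06]}, {"dp": [0.36, -0.2, 0.17], "angular": [0, 0, -0.06]}, {"dp": [0.36, -0.2, 0.17], "angular": [0, 0, -0.06]}, {"dp": [0.36, -0.2, 0.17], "angular": [0, 0, -0.06]}]' --hand 0.4

```text
time: 4.2
tcp_pos: [0.5102, 0.4564, 0.1306]
tool_rot: [3.141, 0.0, 1.56]
contact_force: [-0.6, -0.4, 0.9]
gripper_width: 0.0567
finger_force: 0.0
```

```bash
python3 - <<'E'
from h import *
s=r.read_state();print(s["tcp_pos"],s["tool_rot"],s["gripper_width"])
p,d=eyes.read_camera("wrist"); np.savez("w3.npz",p=p,d=d,T=wristT(s))
c=p[190:360,200:440,::-1]; cv2.imwrite("pics/c4.png",cv2.resize(c,None,fx=3.3,fy=3.3,interpolation=cv2.INTER_CUBIC))
P=cloud("wrist",d,wristT(s)).reshape(-1,3)
m=(P[:,2]>.069)&(P[:,2]<.08)&(abs(P[:,0]-.51)<.025)&(abs(P[:,1]-.457)<.03)
print(cv2.minAreaRect(np.float32(P[m][:,:2]*1000)),m.sum(),np.percentile(P[m][:,2],90))
E
```

```text
[0.5102 0.4564 0.1306] [3.1413 0.0004 1.5598] 0.056685129088442726
((510.61669921875, 457.8083801269531), (23.08327293395996, 9.562271118164062), 88.95637512207031) 395 0.07388755638648713
```

View pics/c4.png

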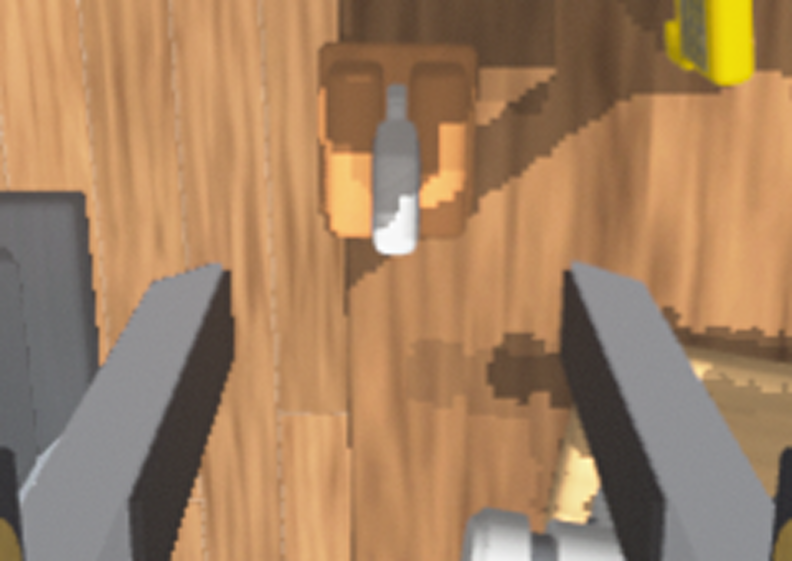

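The crop shows the tab (373–418, 110–255) midway between the fingers (232 and 566). I'll go down and grip.

>>> arm_command --commands '[{"dp": [0.005, 0.002, 0.05], "angular": [0, 0, 0.002]}, {"dp": [0.005, 0.002, 0.11], "angular": [0, 0, 0.002]}, {"dp": [0.005, 0.002, 0.17], "angular": [0, 0, 0.002]}, {"dp": [0.005, 0.002, 0.23], "angular": [0, 0, 0.002]}, {"dp": [0.005, 0.002, 0.28], "angular": [0, 0, 0.002]}, {"dp": [0.005, 0.002, 0.32], "angular": [0, 0, 0.002]}, {"dp": [0.005, 0.002, 0.345], "angular": [0, 0, 0.002]}, {"dp": [0.005, 0.002, 0.345], "angular": [0, 0, 0.002]}]'

```text
time: 5.05
tcp_pos: [0.5096, 0.4583, 0.0431]
tool_rot: [-3.14, 0.001, 1.555]
contact_force: [-0.0, -0.5, -1.2]
gripper_width: 0.0564
finger_force: 0.0
```

>>> arm_command --commands '[{"dp": [0, 0, 0], "angular": [0, 0, 0]}, {"dp": [0, 0, 0], "angular": [0, 0, 0]}, {"dp": [0, 0, 0], "angular": [0, 0, 0]}, {"dp": [0, 0, 0], "angular": [0, 0, 0]}, {"dp": [0, 0, 0], "angular": [0, 0, 0]}, {"dp": [0, 0, 0], "angular": [0, 0, 0]}, {"dp": [0, 0, 0], "angular": [0, 0, 0]}, {"dp": [0, 0, 0], "angular": [0, 0, 0]}]' --hand 1 --squeeze 35

```text
time: 5.85
tcp_pos: [0.5101, 0.4587, 0.0443]
tool_rot: [3.141, -0.0, 1.555]
contact_force: [-0.5, 0.7, 0.6]
gripper_width: 0.0097
finger_force: 35.0
```

```bash
python3 -c "
from h import *
go([.5106,.4578,.044],1.5526);s=r.read_state();print(s['finger_force'],s['gripper_width'],s['tcp_pos'])"
```

```text
dp [-0.0037  0.0021  0.0011] ang [ 0.0001 -0.      0.0008] t 5.85 F [-0.5036  0.7234  0.6172]
34.99894380569458 0.009680929251580345 [0.5101 0.4587 0.0443]
```

>>> arm_command --commands '[{"dp": [0, 0, -0.03], "angular": [0, 0, 0]}, {"dp": [0, 0, -0.07], "angular": [0, 0, 0]}, {"dp": [0, 0, -0.12], "angular": [0, 0, 0]}, {"dp": [0, 0, -0.18], "angular": [0, 0, 0]}, {"dp": [0, 0, -0.25], "angular": [0, 0, 0]}, {"dp": [0, 0, -0.32], "angular": [0, 0, 0]}, {"dp": [0, 0, -0.4], "angular": [0, 0, 0]}, {"dp": [0, 0, -0.42], "angular": [0, 0, 0]}]'

```text
time: 6.65
tcp_pos: [0.5115, 0.4598, 0.153]
tool_rot: [3.137, -0.004, 1.555]
contact_force: [0.3, -0.5, -0.3]
gripper_width: 0.0098
finger_force: 35.0
```

```bash
python3 -c "
from h import *
go([.5433,.3663,.135],1.382);s=r.read_state();print(s['finger_force'],s['gripper_width'],s['tcp_pos'])"
```

```text
dp [-0.3721  0.1327  0.0715] ang [ 0.0015 -0.0013  0.0551] t 6.65 F [ 0.2956 -0.4539 -0.2603]
34.99859154224396 0.009835480344757851 [0.5115 0.4598 0.153 ]
```

>>> arm_command --commands '[{"dp": [-0.06, 0.02, 0], "angular": [0, 0, 0.01]}, {"dp": [-0.14, 0.05, 0], "angular": [0, 0, 0.02]}, {"dp": [-0.22, 0.08, 0], "angular": [0, 0, 0.04]}, {"dp": [-0.3, 0.11, 0], "angular": [0, 0, 0.055]}, {"dp": [-0.35, 0.125, 0], "angular": [0, 0, 0.055]}, {"dp": [-0.372, 0.133, 0.02], "angular": [0, 0, 0.055]}, {"dp": [-0.372, 0.133, 0.05], "angular": [0, 0, 0.055]}, {"dp": [-0.372, 0.133, 0.06], "angular": [0, 0, 0.055]}]'

```text
time: 7.45
tcp_pos: [0.5409, 0.3652, 0.1326]
tool_rot: [-3.139, 0.001, 1.382]
contact_force: [0.1, 0.6, -0.9]
gripper_width: 0.0101
finger_force: 35.0
```

```bash
python3 - <<'E'
from h import *
go([.5433,.3663,.115],1.382);s=r.read_state();print(s['gripper_width'],s['tcp_pos'],s['tool_rot'],s['contact_force'])
a,_=eyes.read_camera("side");b,_=eyes.read_camera("scene")
f=lambda c,k:cv2.resize(c[...,::-1],None,fx=k,fy=k,interpolation=cv2.INTER_CUBIC)
cv2.imwrite("pics/c5.png",np.hstack([f(a[235:335,250:345],4.2),f(b[165:265,230:320],4.2)]))
E
```

```text
dp [0.0064 0.0088 0.0704] ang [-0.0007  0.0003  0.0002] t 7.45 F [ 0.0831  0.6325 -0.8637]
0.010098980310226909 [0.5409 0.3652 0.1326] [-3.1395  0.0011  1.3825] [ 0.0831  0.6325 -0.8637]
```

View pics/c5.png

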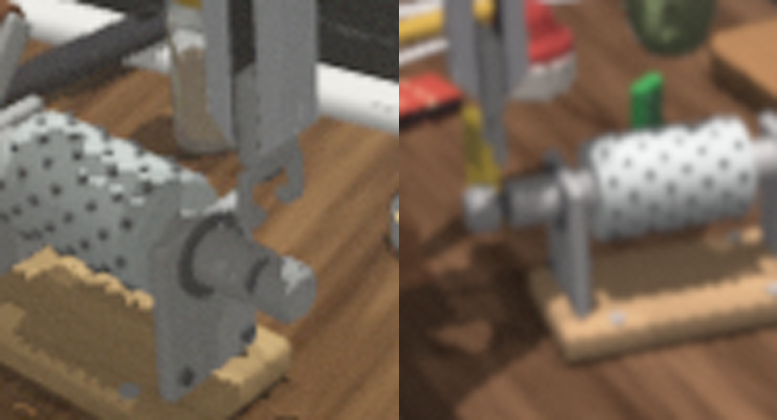

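The crop shows the clip held mouth down, square to the axle and just above the groove (groove at crop (258,275) left and (503,200) right). I'll make the small correction and come down close to it.

>>> arm_command --commands '[{"dp": [0.005, 0.008, 0], "angular": [0, 0, 0]}, {"dp": [0.005, 0.008, 0.01], "angular": [0, 0, 0]}, {"dp": [0.005, 0.008, 0.025], "angular": [0, 0, 0]}, {"dp": [0.005, 0.008, 0.04], "angular": [0, 0, 0]}, {"dp": [0.005, 0.008, 0.055], "angular": [0, 0, 0]}, {"dp": [0.005, 0.008, 0.065], "angular": [0, 0, 0]}, {"dp": [0.005, 0.008, 0.065], "angular": [0, 0, 0]}, {"dp": [0.005, 0.008, 0.065], "angular": [0, 0, 0]}]'

```text
time: 8.35
tcp_pos: [0.544, 0.366, 0.1179]
tool_rot: [3.142, 0.0, 1.382]
contact_force: [-0.3, 0.3, -0.7]
gripper_width: 0.0098
finger_force: 35.0
```

```bash
python3 -c "
from h import *
go([.5433,.3663,.107],1.382);s=r.read_state();print(s['tcp_pos'])"
```

```text
dp [ 0.0006 -0.0031  0.0437] ang [0.     0.     0.0001] t 8.35 F [-0.3088  0.3338 -0.6958]
[0.544  0.366  0.1179]
```

>>> arm_command --commands '[{"dp": [0, 0, 0.006], "angular": [0, 0, 0]}, {"dp": [0, 0, 0.012], "angular": [0, 0, 0]}, {"dp": [0, 0, 0.018], "angular": [0, 0, 0]}, {"dp": [0, 0, 0.023], "angular": [0, 0, 0]}, {"dp": [0, 0, 0.027], "angular": [0, 0, 0]}, {"dp": [0, 0, 0.03], "angular": [0, 0, 0]}, {"dp": [0, 0, 0.033], "angular": [0, 0, 0]}, {"dp": [0, 0, 0.033], "angular": [0, 0, 0]}]'

```text
time: 9.15
tcp_pos: [0.5438, 0.366, 0.1095]
tool_rot: [-3.141, 0.0, 1.382]
contact_force: [-0.7, -0.1, -0.6]
gripper_width: 0.0101
finger_force: 35.0
```

>>> arm_command --commands '[{"dp": [0, 0, 0.002], "angular": [0, 0, 0]}, {"dp": [0, 0, 0.004], "angular": [0, 0, 0]}, {"dp": [0, 0, 0.006], "angular": [0, 0, 0]}, {"dp": [0, 0, 0.008], "angular": [0, 0, 0]}, {"dp": [0, 0, 0.008], "angular": [0, 0, 0]}, {"dp": [0, 0, 0.008], "angular": [0, 0, 0]}, {"dp": [0, 0, 0.008], "angular": [0, 0, 0]}, {"dp": [0, 0, 0.008], "angular": [0, 0, 0]}]'

```text
time: 9.95
tcp_pos: [0.5438, 0.366, 0.1076]
tool_rot: [-3.141, 0.0, 1.382]
contact_force: [-2.2, 0.8, -0.3]
gripper_width: 0.0097
finger_force: 35.0
```

>>> arm_command --commands '[{"dp": [0, -0.001, 0.002], "angular": [0, 0, 0]}, {"dp": [0, -0.002, 0.004], "angular": [0, 0, 0]}, {"dp": [0, -0.002, 0.006], "angular": [0, 0, 0]}, {"dp": [0, -0.002, 0.008], "angular": [0, 0, 0]}, {"dp": [0, -0.002, 0.01], "angular": [0, 0, 0]}, {"dp": [0, -0.002, 0.01], "angular": [0, 0, 0]}, {"dp": [0, -0.002, 0.01], "angular": [0, 0, 0]}, {"dp": [0, -0.002, 0.01], "angular": [0, 0, 0]}]'

```text
time: 10.75
tcp_pos: [0.5439, 0.3666, 0.1058]
tool_rot: [3.141, -0.001, 1.382]
contact_force: [-1.7, 1.6, 4.9]
gripper_width: 0.0099
finger_force: 35.0
```

```bash
python3 -c "
from h import *
s=r.read_state();print(s['tcp_pos'],s['contact_force'],s['wrist_torque'])"
```

```text
[0.5439 0.3666 0.1058] [-1.68    1.5549  4.8769] [ 0.3321  0.25   -0.0327]
```

Contact at 11 mm above the axle's centre line with about 5 N: the clip is in the groove. Now I'll press at about 10 mm/s.

>>> arm_command --commands '[{"dp": [0.002, 0, 0.004], "angular": [0, 0, 0]}, {"dp": [0.002, 0, 0.008], "angular": [0, 0, 0]}, {"dp": [0.002, 0, 0.012], "angular": [0, 0, 0]}, {"dp": [0.002, 0, 0.016], "angular": [0, 0, 0]}, {"dp": [0.002, 0, 0.02], "angular": [0, 0, 0]}, {"dp": [0.002, 0, 0.024], "angular": [0, 0, 0]}, {"dp": [0.002, 0, 0.028], "angular": [0, 0, 0]}, {"dp": [0.002, 0, 0.032], "angular": [0, 0, 0]}]'

```text
time: 11.55
tcp_pos: [0.5438, 0.3665, 0.0966]
tool_rot: [3.141, 0.0, 1.382]
contact_force: [-0.3, 1.5, -0.5]
gripper_width: 0.0095
finger_force: 35.0
```

>>> arm_command --commands '[{"dp": [0, 0, 0.001], "angular": [0, 0, 0]}, {"dp": [0, 0, 0.002], "angular": [0, 0, 0]}, {"dp": [0, 0, 0.003], "angular": [0, 0, 0]}, {"dp": [0, 0, 0.004], "angular": [0, 0, 0]}, {"dp": [0, 0, 0.005], "angular": [0, 0, 0]}, {"dp": [0, 0, 0.006], "angular": [0, 0, 0]}, {"dp": [0, 0, 0.006], "angular": [0, 0, 0]}, {"dp": [0, 0, 0.006], "angular": [0, 0, 0]}]'

```text
time: 12.35
tcp_pos: [0.5437, 0.3666, 0.0957]
tool_rot: [3.141, 0.0, 1.382]
contact_force: [-0.1, 0.3, -0.8]
gripper_width: 0.0099
finger_force: 35.0
```

>>> arm_command --commands '[{"dp": [0, 0, 0.001], "angular": [0, 0, 0]}, {"dp": [0, 0, 0.002], "angular": [0, 0, 0]}, {"dp": [0, 0, 0.003], "angular": [0, 0, 0]}, {"dp": [0, 0, 0.004], "angular": [0, 0, 0]}, {"dp": [0, 0, 0.005], "angular": [0, 0, 0]}, {"dp": [0, 0, 0.005], "angular": [0, 0, 0]}, {"dp": [0, 0, 0.005], "angular": [0, 0, 0]}, {"dp": [0, 0, 0.005], "angular": [0, 0, 0]}]'

```text
time: 13.15
tcp_pos: [0.5438, 0.3666, 0.0948]
tool_rot: [3.141, -0.0, 1.382]
contact_force: [-0.5, 1.8, 5.2]
gripper_width: 0.0098
finger_force: 35.0
```

>>> arm_command --commands '[{"dp": [0, 0, 0.001], "angular": [0, 0, 0]}, {"dp": [0, 0, 0.002], "angular": [0, 0, 0]}, {"dp": [0, 0, 0.003], "angular": [0, 0, 0]}, {"dp": [0, 0, 0.003], "angular": [0, 0, 0]}, {"dp": [0, 0, 0.003], "angular": [0, 0, 0]}, {"dp": [0, 0, 0.003], "angular": [0, 0, 0]}, {"dp": [0, 0, 0.003], "angular": [0, 0, 0]}, {"dp": [0, 0, 0.003], "angular": [0, 0, 0]}]'

```text
time: 13.95
tcp_pos: [0.5438, 0.3666, 0.0944]
tool_rot: [3.141, -0.0, 1.382]
contact_force: [-0.0, -0.3, 7.1]
gripper_width: 0.0097
finger_force: 35.0
```

>>> arm_command --commands '[{"dp": [0, 0, 0.001], "angular": [0, 0, 0]}, {"dp": [0, 0, 0.002], "angular": [0, 0, 0]}, {"dp": [0, 0, 0.003], "angular": [0, 0, 0]}, {"dp": [0, 0, 0.004], "angular": [0, 0, 0]}, {"dp": [0, 0, 0.004], "angular": [0, 0, 0]}, {"dp": [0, 0, 0.004], "angular": [0, 0, 0]}, {"dp": [0, 0, 0.004], "angular": [0, 0, 0]}, {"dp": [0, 0, 0.004], "angular": [0, 0, 0]}]'

```text
time: 14.75
tcp_pos: [0.5438, 0.3666, 0.0942]
tool_rot: [3.141, -0.001, 1.382]
contact_force: [-1.8, -1.0, 9.9]
gripper_width: 0.0098
finger_force: 35.0
```

>>> arm_command --commands '[{"dp": [0, 0, 0.001], "angular": [0, 0, 0]}, {"dp": [0, 0, 0.002], "angular": [0, 0, 0]}, {"dp": [0, 0, 0.003], "angular": [0, 0, 0]}, {"dp": [0, 0, 0.004], "angular": [0, 0, 0]}, {"dp": [0, 0, 0.005], "angular": [0, 0, 0]}, {"dp": [0, 0, 0.006], "angular": [0, 0, 0]}, {"dp": [0, 0, 0.006], "angular": [0, 0, 0]}, {"dp": [0, 0, 0.006], "angular": [0, 0, 0]}]'

```text
time: 15.55
tcp_pos: [0.5438, 0.3667, 0.094]
tool_rot: [3.14, -0.001, 1.382]
contact_force: [-2.4, -0.4, 16.0]
gripper_width: 0.0098
finger_force: 35.0
```

16 N is past the leaf spring's 12 N, so the clip is seated. I'll relax the push, open a little and check before leaving.

>>> arm_command --commands '[{"dp": [0, 0, -0.003], "angular": [0, 0, 0]}, {"dp": [0, 0, -0.006], "angular": [0, 0, 0]}, {"dp": [0, 0, -0.009], "angular": [0, 0, 0]}, {"dp": [0, 0, -0.011], "angular": [0, 0, 0]}, {"dp": [0, 0, -0.011], "angular": [0, 0, 0]}, {"dp": [0, 0, -0.011], "angular": [0, 0, 0]}, {"dp": [0, 0, -0.011], "angular": [0, 0, 0]}, {"dp": [0, 0, -0.011], "angular": [0, 0, 0]}]'

```text
time: 16.35
tcp_pos: [0.5438, 0.3666, 0.0944]
tool_rot: [3.141, -0.0, 1.382]
contact_force: [-0.6, -0.1, 5.8]
gripper_width: 0.0099
finger_force: 35.0
```

>>> arm_command --commands '[{"dp": [0, 0, 0], "angular": [0, 0, 0]}, {"dp": [0, 0, 0], "angular": [0, 0, 0]}, {"dp": [0, 0, 0], "angular": [0, 0, 0]}, {"dp": [0, 0, 0], "angular": [0, 0, 0]}, {"dp": [0, 0, 0], "angular": [0, 0, 0]}, {"dp": [0, 0, 0], "angular": [0, 0, 0]}, {"dp": [0, 0, 0], "angular": [0, 0, 0]}, {"dp": [0, 0, 0], "angular": [0, 0, 0]}]' --hand 0.72

```text
time: 17.15
tcp_pos: [0.5436, 0.3666, 0.0939]
tool_rot: [3.142, 0.0, 1.382]
contact_force: [-0.5, -0.2, -0.3]
gripper_width: 0.026
finger_force: 0.0
```

>>> arm_command --commands '[{"dp": [0, 0, -0.02], "angular": [0, 0, 0]}, {"dp": [0, 0, -0.05], "angular": [0, 0, 0]}, {"dp": [0, 0, -0.1], "angular": [0, 0, 0]}, {"dp": [0, 0, -0.17], "angular": [0, 0, 0]}, {"dp": [0, 0, -0.25], "angular": [0, 0, 0]}, {"dp": [0, 0, -0.32], "angular": [0, 0, 0]}, {"dp": [0, 0, -0.36], "angular": [0, 0, 0]}, {"dp": [0, 0, -0.36], "angular": [0, 0, 0]}]'

```text
time: 17.95
tcp_pos: [0.5447, 0.3672, 0.1865]
tool_rot: [3.138, -0.003, 1.382]
contact_force: [-0.3, 0.2, -0.5]
gripper_width: 0.0265
finger_force: 0.0
```

```bash
python3 - <<'E'
from h import *
s=r.read_state();T=wristT(s)
a,d=eyes.read_camera("side");b,_=eyes.read_camera("scene");w,wd=eyes.read_camera("wrist")
f=lambda c,k:cv2.resize(c[...,::-1],None,fx=k,fy=k,interpolation=cv2.INTER_CUBIC)
cv2.imwrite("pics/c6.png",np.hstack([f(a[235:335,250:345],4.2),f(b[165:265,230:320],4.2)]))
P=cloud("wrist",wd,T).reshape(-1,3)
m=(P[:,2]>.1)&(P[:,2]<.135)&(abs(P[:,0]-.543)<.02)&(abs(P[:,1]-.366)<.025)
print(m.sum(),cv2.minAreaRect(np.float32(P[m][:,:2]*1000)) if m.any() else 0,np.percentile(P[m][:,2],[50,95]))
E
```

```text
553 ((545.1144409179688, 364.6859436035156), (24.62263298034668, 11.014601707458496), 79.73707580566406) [0.1258 0.1277]
```

View pics/c6.png

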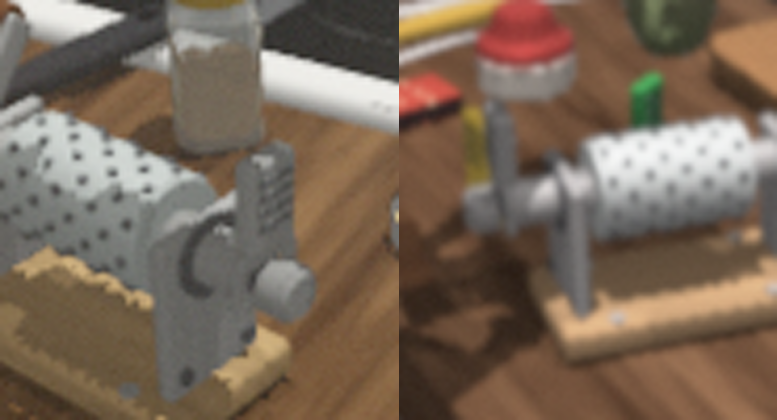

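The crop shows the clip standing upright on the axle in the groove, with the gripper clear. The rest is undisturbed and the tab top is at the expected height, so I'm handing in.

```bash
python3 -c "
from workcell import r
print(r.job_done())"
```

```text
the job is handed in; nothing more can be done
None
```

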